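# Load a scanned batch of tubes into the shaker-incubator

## Task

Lay each of the sample tubes from the mat into its own V seat of the carrier in the reading bay, then squeeze the code reader's trigger fully home and let go of it, so that the batch is logged. The incubator must stay warm, so only then swing its hood up until the springs hold it open by themselves, set the loaded carrier flat on the deck inside by its handle, and swing the hood down again until it is fully shut. Leave the notebook, and the timer and brown bottle behind the tubes, where they are.

Things in the scene. Friction and masses are not known exactly. Their poses are not given: they have to be found in the camera images.
- incubator: shaker-incubator, fixed: white housing 220 (x) x 270 (y) x 57 mm, with a clear hood on top (closed top at z 127 mm). Origin: centre of its underside on the table; its -x axis is its front, toward the robot (control panel, hood handle), z up. Left or right of the robot
- deck (a point): centre of the aluminium deck's surface inside the incubator, 45 mm above the table, axes as the incubator's. The deck is a recess 130 (x) x 216 (y) mm, 12 mm below the housing's rim (z 57 mm)
- hood (a joint): angle of the hood about its rear hinge, rad: 0 shut, 1.45 fully open (stop), growing as the front goes up and back. Two spring struts pull it shut below about 1.0 rad and throw it on to the open stop above that, where it stays by itself; lifting at the bar takes at most 4 N. The hinge is damped
- hood_bar (a point): middle of the hood's handle: a round steel bar, 12 mm diameter, 120 mm long along the hood's y, on two posts at y -50 and +50 mm; when shut it lies 55 mm in front of the hood's front face, 114 mm above the table (hood top 13 mm higher), so that a finger fits between bar and hood. It turns with the hood at 227 mm from the hinge; a gripper can stay vertical while the bar turns in it
- hood_hinge (a point): point on the hood's hinge axis (along the incubator's y), 70 mm behind the incubator's origin and 60 mm above the table; when shut, the bar lies at (-220, 0, +54) mm from it in the incubator's axes. The hood's shell (160 deep, 250 wide, 67 mm high) stands upright behind the deck when open; its axes turn with the hood
- reader_stand: fixed stand, steel plate 250 (x) x 205 (y) x 6 mm, left or right of the robot. Origin: centre of its underside; -x faces the robot. On its rear half a grey pistol-shaped reader is clamped upside down: head x +38 to +135, 76 mm wide, up to z 135 mm, window looking into the bay; upright grip above it (x 91 to 125, y -15 to 15, top z 207 mm), trigger on the grip's front
- bay (a point): centre of the reading bay, on the plate's top face, 70 mm in front of the stand's origin and 6 mm above the table, axes as the stand's; the carrier starts here, within 1 cm
- trigger (a joint): trigger angle, rad: 0 released, 0.28 fully squeezed (stop). Black, 18 mm wide, pivots at its lower end 125 mm above the table, free end up at z 186 mm; moves back toward the grip (+x of the stand); its spring needs 1.5 to 3.5 N at the face point
- trigger_face (a point): point on the trigger's front face, 170 mm above the table, 45 mm above the pivot; 60 mm in front of the grip's back face when released and 47 mm when squeezed home
- grip_back (a point): point on the back face of the fixed grip, 170 mm above the table, at stand x +125 mm; nothing stands behind it above z 140 mm. Pinch between this and the trigger's face, from above
- carrier: aluminium tube carrier, loose, 0.35 kg: plate 100 (x) x 194 (y) x 4 mm. Origin: centre of its underside. Upright plate handle in the middle: 60 mm along x, 9 mm thick (y), top edge at z 62 mm, its upper part sleeved in black
- carrier_web (a point): point to grip the handle plate, on the carrier's axis 45 mm above its underside; grip across y
- seat0 (a point): centre of a tube lying home in V seat 0 of the carrier, at carrier x -27, y -53, z 19 mm; the tube lies along the carrier's y, either way round, on two V plates 23 mm either side of this point (top edges at z 20 mm, 13 mm to each side), with room for fingers between them down to z 4 mm; sloped stops, z 22 mm high, stand at either end of the tube with 5 mm of play
- seat1 (a point): centre of a tube lying home in V seat 1 of the carrier, at carrier x -27, y 53, z 19 mm; the tube lies along the carrier's y, either way round, on two V plates 23 mm either side of this point (top edges at z 20 mm, 13 mm to each side), with room for fingers between them down to z 4 mm; sloped stops, z 22 mm high, stand at either end of the tube with 5 mm of play
- seat2 (a point): centre of a tube lying home in V seat 2 of the carrier, at carrier x 27, y -53, z 19 mm; the tube lies along the carrier's y, either way round, on two V plates 23 mm either side of this point (top edges at z 20 mm, 13 mm to each side), with room for fingers between them down to z 4 mm; sloped stops, z 22 mm high, stand at either end of the tube with 5 mm of play
- seat3 (a point): centre of a tube lying home in V seat 3 of the carrier, at carrier x 27, y 53, z 19 mm; the tube lies along the carrier's y, either way round, on two V plates 23 mm either side of this point (top edges at z 20 mm, 13 mm to each side), with room for fingers between them down to z 4 mm; sloped stops, z 22 mm high, stand at either end of the tube with 5 mm of play
- mat: thin grey silicone mat, fixed, 290 (x) x 146 (y) mm, 2 mm thick, with a raised lip 6 mm wide and 7 mm high all round that keeps tubes from rolling off; origin under its centre
- tube0_mid (a point): middle of sample tube 0, a capped tube 63 mm long and 16 mm in diameter, 15 g, lying on the mat between the two fixtures; its y axis runs along the tube. Two to four tubes are present; None throughout if absent
- tube1_mid (a point): middle of sample tube 1, a capped tube 63 mm long and 16 mm in diameter, 15 g, lying on the mat between the two fixtures; its y axis runs along the tube. Two to four tubes are present; None throughout if absent
- tube2_mid (a point): middle of sample tube 2, a capped tube 63 mm long and 16 mm in diameter, 15 g, lying on the mat between the two fixtures; its y axis runs along the tube. Two to four tubes are present; None throughout if absent
- tube3_mid (a point): middle of sample tube 3, a capped tube 63 mm long and 16 mm in diameter, 15 g, lying on the mat between the two fixtures; its y axis runs along the tube. Two to four tubes are present; None throughout if absent
- timer: bench timer, a white wedge 48 x 70 x 56 mm, loose, not to be moved; origin under its centre
- notebook: closed wire-bound notebook 210 x 156 x 20 mm, loose, not to be moved; origin under its centre
- stain: brown reagent bottle 56 mm diameter, 113 mm tall, loose, not to be moved; origin under its centre

How it is judged:
By the outcome, as a careful person would: the job done as asked, in the order asked, and still so for the second after the job is handed in, with the robot touching nothing.
Of tube0, tube1, tube2, tube3 only 2 to 4 are there at a start; the rules pass over those that are not, and their reading is None.
At some moment in a run one of tube0, tube1, tube2, tube3 may be knocked a few centimetres aside while the robot is not near it.
Once in a run the grip may slacken for a moment while it holds something.
It also fails if it takes over 210 s, if anything falls off the work surface, if the arm or the gripper's body presses on something with over 40 N, if the wrist force passes 120 N, or if a joint passes its speed limit or range.

## Robot

A 6-joint arm with a two-finger parallel gripper is mounted at the origin on a cart in front of the work surface, level with it; the furniture and walls round the work are solid. World frame = base frame: x ahead of the robot, y to its left, z up, the work surface at z = 0. Lengths are in m, angles in degrees, forces in N, time in s.
With the tool pointing down it reaches from about 0.35 to 0.875 m from the base axis. Payload 4.2 kg.
Tool frame: the origin (TCP) lies midway between the tips of the shut fingers; the grasp point (between the pads) lies 19 mm behind it; z points along the fingers, y is the line along which they close (so a half turn about z gives the same grasp; the last joint's range is limited). The gripper opens to 87 mm and grips with 3 to 60 N. Pads are 19 mm wide; open, the fingers measure 117 mm over their backs; the gripper's body (75 mm by 190 mm) begins 51 mm behind the grasp point.
Start: joints at [-58.178, 22.042, 0.453, 0, -68.411, -14.817], TCP at [0.183, -0.598, 0.223] pointing down, gripper open.
Joint ranges: [-179.83, 179.83], [-69.29, 118.12], [-61.27, 80.66], [-181.25, 117.63], [-171.15, -9.14], [-177.46, 177.46]. Speed limits (degrees/s): [159.86, 159.86, 180, 180, 180, 180].

## Interface

Orientations are given as [roll, pitch, yaw] about the fixed x, y, z axes, in that order (R = Rz(yaw) Ry(pitch) Rx(roll)).
In Python, from workcell import env gives the robot as it stands. The module is installed in compiled form; this text tells all that it offers. Calls block until the motion is done:
- env.goto(position, orientation): joint-space move of the TCP to a pose.
- env.move_straight(position, rotation=None, rate=0.15, force_limit=None): straight line of the TCP; rotation=None keeps the orientation; rate is the mean speed in m/s. With force_limit (N) it stops when the force on the tool has changed by that much, and returns True; else False.
- env.set_joints(angles): joint-space move.
- env.gripper_to(opening, grasp_force=None): opening from 0.0 (shut) to 1.0 (fully open); grasp_force is the grip in N (None keeps the last); returns when the fingers have stopped.
- env.dwell(seconds).
- env.inverse_kinematics(position, orientation): joint angles nearest the present ones, or None.
- env.read_state(): the state.
- env.grab_frame(name): name is "scene" or "top" or "wrist"; returns a dict with "image" (480x640x3 uint8, blue, green, red), "fx", "fy", "cx", "cy" (pixels), "position" and "orientation" of the camera in the world. Camera axes: x right, y up, looking along -z (the intrinsics and any distortion apply to the point x, -y, -z); pixel columns grow to the right and rows downward; lengths in m; the calibration is good to about 2 mm. A picture is of the moment at which its call begins. There is no depth.
A pose or a line that the arm cannot do raises env.Unreachable and nothing moves.
- env.close_job(): hands the job in; it is judged then, once.
Trained networks look in a picture, given as the dict that the camera call returned (one of the last four; its "shot" number tells which), for a name from the list of things; names that differ only in an ending like _2 or _b are one class to them, and where a whole thing is asked for, a point or a joint stands for the part that bears it (a point fixed in the world has none). Each returns a list of dicts, best first, with "score" (0 to 1); they miss things now and then, are a little off and sometimes report something else, mostly with a low value. They report only what shows in the picture. A call takes as long as a camera call.
- env.search_frame(picture, thing): "xyz" ([x, y, z] in m, in world coordinates, good to about 4 mm: the middle of the surface that is visible of it).
- env.trace(picture, thing): "mask" (480x640 bool, what is visible of it).
The state is a dict: "clock": time; "joint_positions": joint angles; "qvel": joint speeds; "joint_torque": joint torques, N m; "position": TCP position; "tool_rot": TCP orientation; "force": force on the tool from outside, world axes, zero at the start; "wrist_torque": the same for the moment, N m; "opening": opening from 0.0 (shut) to 1.0 (fully open); "finger_force": force on a finger pad.
Only numpy, scipy, OpenCV 4.12 (cv2) and the standard library are available. Lean on these libraries where they do the work, as an engineer would, in place of code of your own. Each camera call takes 0.05 s, during which the arm holds its last target. There are 200 camera calls.

## Working session

There is one attempt and no reset: what is moved stays moved. The work goes in short steps, each a Python script; the robot and the scene stay as the last script left them, time stands still between calls to the robot, and variables do not carry over. Pictures are saved under pics/ and viewed, at most 14 in all, crops included, and the job is handed in when it is done.

```bash
mkdir -p pics
python3 - <<'E'
from workcell import env
import cv2
for n in ("scene","top"):
    f=env.grab_frame(n); cv2.imwrite(f"pics/{n}0.png",f["image"])
    print(n,f["fx"],f["fy"],f["cx"],f["cy"],f["position"],f["orientation"],f.keys())
    for t in ["incubator","hood_bar","reader_stand","trigger","carrier","carrier_web","mat","tube0_mid","timer","notebook","stain","grip_back","hood"]:
        for r in env.search_frame(f,t): print(t,[round(float(v),3) for v in r["xyz"]],round(r["score"],2))
s=env.read_state();print(s)
E
```

```text
scene 457.60856206976814 457.60856206976814 316.9478254642619 249.24757294587678 [-0.19789728 -0.39075159  0.78283616] [ 55.60013428   0.05657291 -56.42383496] dict_keys(['image', 'fx', 'fy', 'cx', 'cy', 'position', 'orientation', 'shot'])
incubator [0.447, -0.285, 0.124] 0.66
hood_bar [0.463, -0.284, 0.129] 0.87
hood_bar [0.776, 0.034, 0.058] 0.49
reader_stand [0.593, 0.245, 0.004] 0.8
reader_stand [0.469, 0.202, 0.008] 0.41
carrier [0.469, 0.202, 0.012] 0.6
carrier_web [0.469, 0.202, 0.01] 0.62
mat [0.492, -0.008, -0.001] 0.61
timer [0.772, 0.131, 0.029] 0.87
notebook [0.41, 0.601, 0.018] 0.74
stain [0.777, 0.036, 0.06] 0.9
grip_back [0.594, 0.246, 0.001] 0.93
hood [0.464, -0.277, 0.128] 0.75
hood [0.469, 0.201, 0.009] 0.34
top 489.5170737169256 489.5170737169256 320.68601152082516 234.79924690167365 [0.35890317 0.16011357 1.34022517] [  9.787627     0.21213979 -89.73907342] dict_keys(['image', 'fx', 'fy', 'cx', 'cy', 'position', 'orientation', 'shot'])
incubator [0.508, -0.25, 0.134] 0.79
hood_bar [0.501, -0.255, 0.126] 0.66
reader_stand [0.585, 0.271, 0.005] 0.7
reader_stand [0.5
[... 563 characters left out ...]
13] 0.6
{'clock': 1.4, 'joint_positions': array([-5.81774586e+01,  2.20396133e+01,  4.53724773e-01, -9.88111648e-04,
       -6.84100477e+01, -1.48174909e+01]), 'qvel': array([ 0.02622131, -0.06402337,  0.05335117,  0.02766035, -0.04952354,
        0.02566883]), 'joint_torque': array([-2.33183046e-04, -3.90469372e+01,  1.87619430e+01,  4.22433883e+00,
        1.53961766e-02, -1.83223096e-05]), 'position': array([ 0.1828216 , -0.59765184,  0.22257682]), 'tool_rot': array([-1.79996306e+02,  1.92752093e-03, -1.62995313e+02]), 'force': array([-0.38286761,  0.32586597,  0.32214131]), 'wrist_torque': array([-0.08021839, -0.01917264,  0.01615801]), 'finger_force': 0.0, 'opening': 1.0026175620755626}
```

View pics/scene0.png

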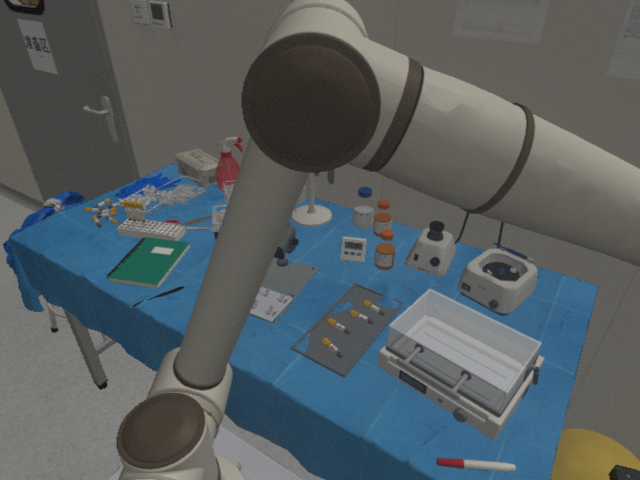

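View pics/top0.png

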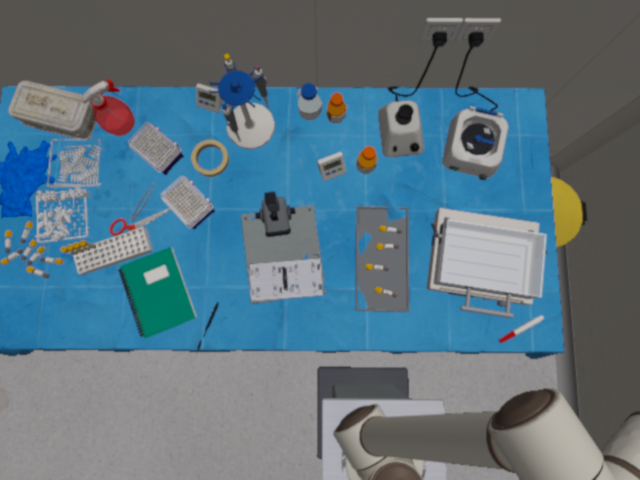

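```bash
cat > h.py <<'E'
from workcell import env
import numpy as np, cv2
from scipy.spatial.transform import Rotation as Ro
def cam(f): return np.array(f["position"]), Ro.from_euler("xyz",f["orientation"],degrees=True).as_matrix()
def ray(f,uv,z):
    uv=np.atleast_2d(np.asarray(uv,float)); p,R=cam(f)
    d=np.c_[(uv[:,0]-f["cx"])/f["fx"],-(uv[:,1]-f["cy"])/f["fy"],-np.ones(len(uv))]@R.T
    return p+d*((z-p[2])/d[:,2])[:,None]
def proj(f,X):
    p,R=cam(f); c=(np.atleast_2d(X)-p)@R
    return np.c_[f["cx"]+f["fx"]*c[:,0]/-c[:,2], f["cy"]-f["fy"]*c[:,1]/-c[:,2]]
def rot(yaw): return [180,0,yaw]
def best(pos,yaw):
    """yaw (mod 180) whose IK is nearest to mid joint range"""
    o=[]
    for y in (yaw,yaw+180):
        y=(y+180)%360-180
        q=env.inverse_kinematics(pos,rot(y))
        if q is not None: o.append((abs(q[5]),y))
    return min(o)[1] if o else None
def st(): 
    s=env.read_state(); return s
E
python3 - <<'E'
from h import *
for n,p in (("mat",[0.46,0,0.32]),("car",[0.42,0.26,0.34]),("inc",[0.40,-0.26,0.36])):
    y=best(p,0); env.goto(p,rot(y)); f=env.grab_frame("wrist"); cv2.imwrite(f"pics/w_{n}.png",f["image"])
    np.save(f"pics/w_{n}.npy",{k:f[k] for k in f if k!="image"},allow_pickle=True)
    print(n,y,f["fx"],f["cx"],f["cy"],f["position"],f["orientation"],env.read_state()["clock"])
    for t in {"mat":["mat","tube0_mid"],"car":["carrier","carrier_web","trigger","reader_stand"],"inc":["incubator","hood_bar"]}[n]:
        for r in env.trace(f,t):
            m=r["mask"].astype(np.uint8); c=max(cv2.findContours(m,0,2)[0],key=cv2.contourArea)
            print(t,round(r["score"],2),m.sum(),[np.round(v,1) for v in cv2.minAreaRect(c)])
E
python3 -c "
import cv2,numpy as np
a=[cv2.imread(f'pics/w_{n}.png') for n in('mat','car','inc')]
cv2.imwrite('pics/m1.png',a[0])
"
```

```text
mat 0 378.68865717310536 318.82615112595045 235.43668723831195 [ 0.53433384 -0.00123825  0.48278015] [-15.64160001  -0.09413273 -90.08653947] 3.8167
mat 0.65 24466 [array([320.1, 126.3]), array([129.3, 248. ]), np.float64(1.2)]
mat 0.35 23931 [array([98., 99.]), array([198., 196.]), np.float64(90.0)]
tube0_mid 0.6 608 [array([343.7,  67.8]), array([20.7, 12.5]), np.float64(8.7)]
car 0 378.68865717310536 318.82615112595045 235.43668723831195 [0.49440077 0.25861031 0.50286194] [-15.63240918  -0.11104302 -90.05591823] 5.0
carrier 0.6 12170 [array([318.3, 153.2]), array([ 80.1, 160.7]), np.float64(84.7)]
carrier 0.2 20009 [array([301.5,  58.8]), array([137.3, 177.7]), np.float64(83.9)]
carrier_web 0.92 12303 [array([318.2, 153.4]), array([ 80.6, 161.1]), np.float64(84.7)]
carrier_web 0.2 609 [array([546.5,  76.5]), array([13., 55.]), np.float64(90.0)]
trigger 0.49 19630 [array([304.2,  52.4]), array([134.8, 174.6]), np.float64(80.6)]
reader_stand 0.66 19752 [array([305.2,  52.6]), array([138.6, 173.8]), np.float64(79.6)]
reader_stand 0.56 12201 [array([318.1, 153.5]), array([ 80.7, 160.9]), np.float64(84.8)]
inc -180 378.68865717310536 318.82615112595045 235.43668723831195 [ 0.32741845 -0.26047153  0.52290423] [-1.55669663e+01  7.65670504e-02  9.00431907e+01] 7.1333
incubator 0.6 27949 [array([320., 239.]), array([146., 232.]), np.float64(90.0)]
incubator 0.49 456 [array([484.5, 292.1]), array([11.3, 45.1]), np.float64(88.0)]
hood_bar 0.73 24897 [array([319.9, 239.1]), array([146.9, 232.1]), np.float64(89.6)]
hood_bar 0.3 1510 [array([626.5, 235. ]), array([70., 25.]), np.float64(90.0)]
```

View pics/w_mat.png

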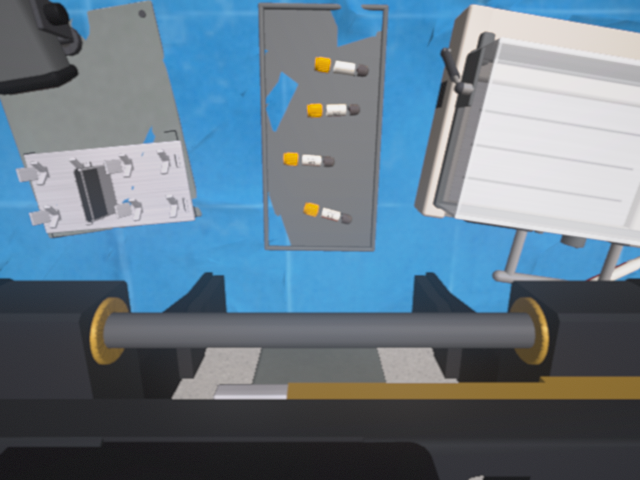

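View pics/w_car.png

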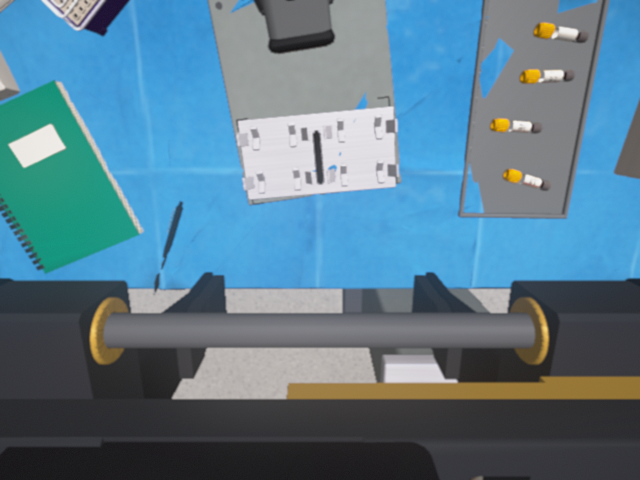

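View pics/w_inc.png

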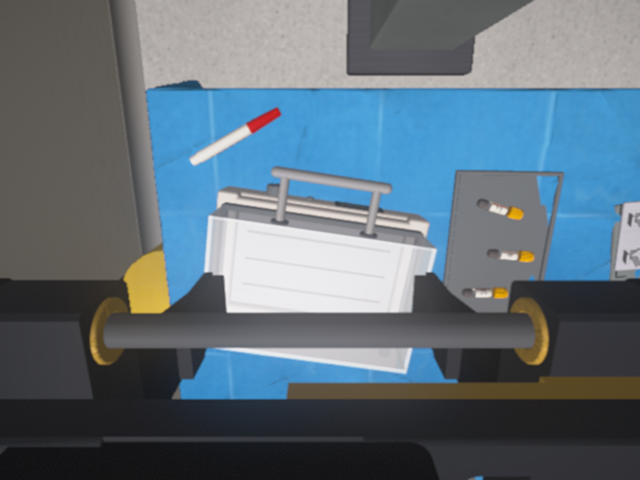

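```bash
cat >> h.py <<'E'
def seg(f,uv1,uv2,z):
    a,b=ray(f,[uv1,uv2],z); d=b-a
    return (a+b)/2, np.degrees(np.arctan2(d[1],d[0])), np.linalg.norm(d)
def save(f,n):
    cv2.imwrite(f"pics/{n}.png",f["image"]); np.save(f"pics/{n}.npy",{k:f[k] for k in f if k!="image"},allow_pickle=True)
def load(n): return np.load(f"pics/{n}.npy",allow_pickle=True).item()
E
python3 - <<'E'
from h import *
f=load("w_inc"); print("bar",seg(f,(274,172),(390,189),0.114))
f=load("w_car"); print("handle",seg(f,(317,131),(321,184),0.068))
for n,p,y0 in (("c2",[0.415,0.26,0.2],0),("r2",[0.56,0.27,0.32],0),("i2",[0.46,-0.26,0.24],180)):
    env.goto(p,rot(best(p,y0) if n!="i2" else 180)); f=env.grab_frame("wrist"); save(f,n); print(n,f["position"],env.read_state()["clock"])
a=[cv2.imread(f"pics/{n}.png")[:270] for n in ("c2","r2")]
cv2.imwrite("pics/cr.png",np.vstack(a))
cv2.imwrite("pics/ii.png",cv2.imread("pics/i2.png")[:290])
E
```

```text
bar (array([ 0.37993174, -0.24642269,  0.114     ]), np.float64(81.74462613237493), np.float64(0.12646210642835978))
handle (array([0.46342513, 0.25755988, 0.068     ]), np.float64(-175.65347972824313), np.float64(0.05886922671575486))
c2 [0.48947761 0.25890541 0.36320787] 9.25
r2 [0.63383814 0.26873903 0.48153428] 10.075
i2 [ 0.38746641 -0.26032241  0.40305747] 12.0917
```

View pics/cr.png

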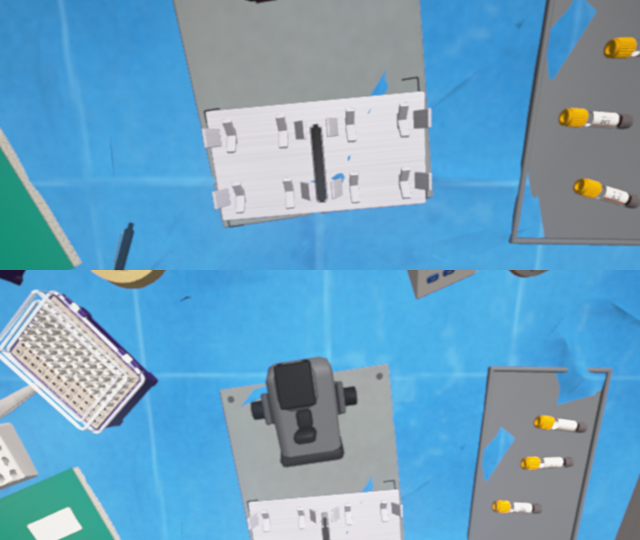

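View pics/ii.png

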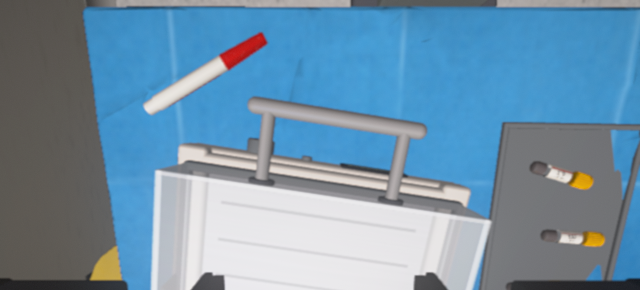

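Run:
```python
from h import *
c=load("c2");r=load("r2");i=load("i2")
# sub-pixel checks with masks
im=cv2.imread("pics/c2.png"); g=im.max(2)
m=((g<75)).astype(np.uint8); m[:110]=0;m[215:]=0;m[:,:295]=0;m[:,345:]=0
m=cv2.morphologyEx(m,cv2.MORPH_OPEN,np.ones((3,3)))
n,l,s,ct=cv2.connectedComponentsWithStats(m); k=1+np.argmax(s[1:,4])
q=np.argwhere(l==k)[:,::-1].astype(np.float32); w=ray(c,q,0.068)[:,:2]
print("handle px",s[k],cv2.minAreaRect((w*1000).astype(np.float32)))
mu=w.mean(0); ev=np.linalg.svd(w-mu,full_matrices=False)[2][0]; print(mu,np.degrees(np.arctan2(ev[1],ev[0])))
print("handle click",seg(c,(316,126),(321,200),0.068))
print("car front edge",seg(c,(430,197),(222,220),0.010)); print("car left",seg(c,(222,220),(206,115),0.010))
print("car right front",seg(c,(430,197),(426,95),0.010))
print("stand rear edge",seg(r,(387,96),(221,121),0.006),"stand front",seg(c,(431,198),(228,227),0.006))
print("stand left r2",seg(r,(245,232),(221,121),.006))
print("grip top",seg(r,(302,401-270),(294,375-270),0.207))
print("bar",seg(i,(254,103),(421,130),0.114))
print("bar ends",ray(i,[(251,103),(424,131)],.114))
print("hood top front edge",seg(i,(155,171),(489,221),0.127))
print("housing front edge",seg(i,(180,145),(470,187),0.057))
```

```text
handle px [312 126  11  48 348] ((474.6914978027344, 259.99957275390625), (35.131526947021484, 5.8928728103637695), 4.877721786499023)
[0.47537266 0.26010439] -175.85238248307368
handle click (array([0.46409434, 0.25877634, 0.068     ]), np.float64(-176.1715019042827), np.float64(0.056207683961043434))
car front edge (array([0.41729512, 0.25254353, 0.01      ]), np.float64(96.33207493944226), np.float64(0.19865585173038744))
car left (array([0.45426459, 0.35501462, 0.01      ]), np.float64(4.473138582804352), np.float64(0.09614167086218206))
car right front (array([0.47345868, 0.15908526, 0.01      ]), np.float64(6.641116670046247), np.float64(0.09102800275037398))
stand rear edge (array([0.65677047, 0.28613406, 0.006     ]), np.float64(98.05426524494794), np.float64(0.2001703898553715)) stand front (array([0.41249496, 0.24928439, 0.006     ]), np.float64(98.21227532557123), np.float64(0.1973867482023781))
stand left r2 (array([0.57361   , 0.37456885, 0.006     ]), np.float64(8.767707249635722), np.float64(0.13990980912402978))
grip top (array([0.64082522, 0.28252714, 0.207     ]), np.float64(16.994391006716093), np.float64(0.017998689010102653))
bar (array([ 0.37819728, -0.24663047,  0.114     ]), np.float64(81.29927778045617), np.float64(0.12335892858235517))
bar ends [[ 0.36886881 -0.30976728  0.114     ]
 [ 0.38823403 -0.18340299  0.114     ]]
hood top front edge (array([ 0.43467251, -0.25624635,  0.127     ]), np.float64(81.4871122515244), np.float64(0.24856608602183544))
housing front edge (array([ 0.41918866, -0.25339506,  0.057     ]), np.float64(81.93042230758323), np.float64(0.2646025431883483))
```

```bash
cat >> h.py <<'E'
CAR=np.array([0.4645,0.2585]); CY=4.8; STAND=np.array([0.5346,0.2677]); SY=8.2
INC=np.array([0.527,-0.269]); IY=-8.4
def tr(o,yaw,x,y): a=np.radians(yaw); return np.array([o[0]+x*np.cos(a)-y*np.sin(a),o[1]+x*np.sin(a)+y*np.cos(a)])
def tubes(f,zc=0.010,box=(0.36,0.68,-0.09,0.08)):
    hsv=cv2.cvtColor(f["image"],cv2.COLOR_BGR2HSV); H,S,V=cv2.split(hsv)
    org=cv2.morphologyEx(((H>8)&(H<32)&(S>130)&(V>90)).astype(np.uint8),cv2.MORPH_OPEN,np.ones((3,3)))
    wht=((S<60)&(V>140)).astype(np.uint8)
    out=[]; n,l,s,c=cv2.connectedComponentsWithStats(org); nw,lw,sw,cw=cv2.connectedComponentsWithStats(wht)
    W=[k for k in range(1,nw) if 40<sw[k,4]<1500]; 
    for k in range(1,n):
        if s[k,4]<60: continue
        a=ray(f,c[k],zc)[0][:2]
        if not(box[0]<a[0]<box[1] and box[2]<a[1]<box[3]): continue
        d=[(np.linalg.norm(ray(f,cw[j],zc)[0][:2]-a),j) for j in W]
        if not d: continue
        dm,j=min(d); b=ray(f,cw[j],zc)[0][:2]; u=(b-a)/dm
        e=np.percentile((ray(f,np.argwhere(l==k)[:,::-1],zc)[:,:2]-a)@u,1)
        out.append((a+u*(e+0.0315),np.degrees(np.arctan2(u[1],u[0])),dm,-e))
    return out
E
python3 - <<'E'
from h import *
p=[0.50,0,0.24]; env.goto(p,rot(0)); f=env.grab_frame("wrist"); save(f,"t1"); im=f["image"].copy()
for m,a,d,e in tubes(f):
    print(np.round(m,4),round(a,1),round(d,4),round(e,4))
    t=np.radians(a);u=np.array([np.cos(t),np.sin(t)])*.0315
    q=proj(f,[[*(m-u),.01],[*(m+u),.01],[*m,.01]])
    cv2.line(im,tuple(int(v) for v in q[0]),tuple(int(v) for v in q[1]),(0,255,0),1); cv2.circle(im,tuple(int(v) for v in q[2]),3,(0,0,255),1)
cv2.imwrite("pics/t1o.png",im[:300]); print(env.read_state()["clock"])
E
```

```text
[ 0.6043 -0.0288] -95.6 0.0253 0.0085
[ 0.5578 -0.0194] -86.7 0.0254 0.0087
[0.499  0.0101] -92.2 0.0256 0.0086
[ 0.4312 -0.0135] -104.0 0.0257 0.009
14.3667
```

View pics/t1o.png

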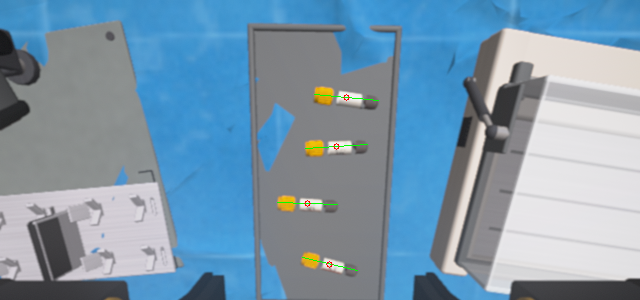

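```bash
cat >> h.py <<'E'
SEATS=[(-.027,-.053),(-.027,.053),(.027,-.053),(.027,.053)]
def look():
    env.goto([0.50,0,0.24],rot(0)); f=env.grab_frame("wrist"); return f,tubes(f)
def pick(m,a,h=0.006):
    y=best([*m,0.12],a); R=rot(y)
    env.gripper_to(0.42,25); env.goto([*m,0.10],R)
    hit=env.move_straight([*m,0.010-h],rate=0.12,force_limit=15)
    env.gripper_to(0.0,25); env.move_straight([*m,0.12],rate=0.15)
    s=env.read_state(); print("pick hit",hit,"open",round(s["opening"],3),"ff",round(s["finger_force"],1)); return s["opening"]>0.12
def seat_rot(tilt,y): 
    R=Ro.from_euler("z",CY,degrees=True)*Ro.from_euler("y",-tilt,degrees=True)*Ro.from_euler("z",y,degrees=True)*Ro.from_euler("x",180,degrees=True)
    return R, list(R.as_euler("xyz",degrees=True))
def place(k,h=0.006):
    t=16 if k>=2 else 0
    c=np.array([*tr(CAR,CY,*SEATS[k]),0.025])
    cand=[]
    for y in (90,-90):
        R,e=seat_rot(t,y); z=R.apply([0,0,1]); q=env.inverse_kinematics(list(c+z*h-z*0.09),e)
        if q is not None: cand.append((abs(q[5]),y))
    R,e=seat_rot(t,min(cand)[1]); z=R.apply([0,0,1])
    up=c+z*h-z*0.09
    env.goto(list(up),e); 
    if env.read_state()["opening"]<0.12: print("lost tube"); return False
    env.move_straight(list(c+z*h+[0,0,0.004]),rate=0.12)
    hit=env.move_straight(list(c+z*h-[0,0,0.001]),rate=0.02,force_limit=3)
    s=env.read_state(); print("place",k,"hit",hit,"z",round(s["position"][2]-(c+z*h)[2],4),"open",round(s["opening"],3))
    env.gripper_to(0.32); env.move_straight(list(up),rate=0.15); return True
E
python3 - <<'E'
from h import *
f,T=look(); T.sort(key=lambda t:-t[0][0]); print([np.round(t[0],3) for t in T])
if pick(*T[0][:2]): place(0)
p=[0.415,0.26,0.2]; env.goto(p,rot(0)); f=env.grab_frame("wrist"); save(f,"p1")
im=f["image"].copy()
for k in range(4):
    x=tr(CAR,CY,*SEATS[k]); t=np.radians(CY+90);u=np.array([np.cos(t),np.sin(t)])*.0315
    q=proj(f,[[*(x-u),.025],[*(x+u),.025]]); cv2.line(im,tuple(int(v) for v in q[0]),tuple(int(v) for v in q[1]),(0,255,0),1)
q=proj(f,[[*tr(CAR,CY,a,b),.010] for a,b in((.05,.097),(.05,-.097),(-.05,-.097),(-.05,.097))]).astype(int)
cv2.polylines(im,[q.reshape(-1,1,2)],True,(0,0,255),1)
cv2.imwrite("pics/p1o.png",cv2.resize(im[60:260,170:470],None,fx=2.5,fy=2.5)); print(env.read_state()["clock"])
E
```

```text
[array([ 0.604, -0.029]), array([ 0.558, -0.019]), array([0.499, 0.01 ]), array([ 0.431, -0.014])]
pick hit False open 0.179 ff 25.0
place 0 hit True z 0.0022 open 0.181
24.3
```

View pics/p1o.png

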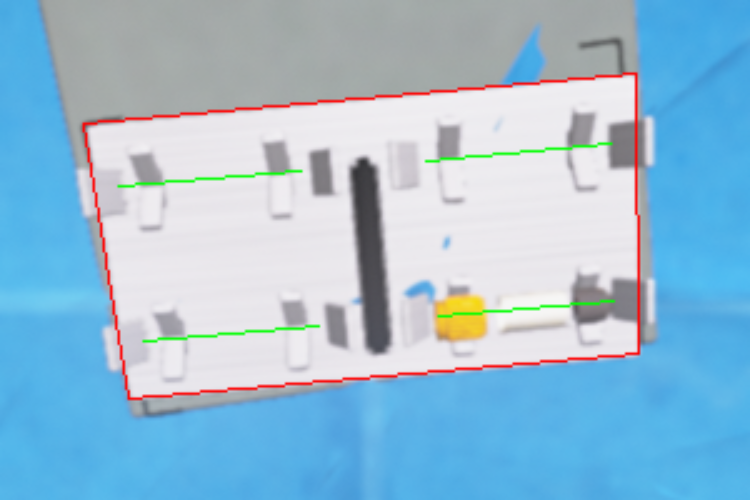

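Run:
```python
from h import *
for k in (2,3,1):
    f,T=look(); T.sort(key=lambda t:-t[0][0]); print([np.round(t[0],3) for t in T])
    if not T: break
    if not (pick(*T[0][:2]) and place(k)): print("problem",k); break
f,T=look(); print("left",len(T))
p=[0.415,0.26,0.2]; env.goto(p,rot(0)); f=env.grab_frame("wrist"); save(f,"p2")
cv2.imwrite("pics/p2o.png",cv2.resize(f["image"][60:260,170:470],None,fx=2.5,fy=2.5)); print(env.read_state()["clock"])
```

```text
[array([ 0.558, -0.019]), array([0.499, 0.01 ]), array([ 0.431, -0.013])]
pick hit False open 0.181 ff 25.0Traceback (most recent call last):
  File "<stdin>", line 5, in <module>
  File "h.py", line 71, in place
    env.move_straight(list(c+z*h+[0,0,0.004]),rate=0.12)
    ~~~~~~~~~~~~~~~~~^^^^^^^^^^^^^^^^^^^^^^^^^^^^^^^^^^^
workcell.Unreachable: the arm cannot follow that straight line within its joint ranges
```

Run:
```python
from h import *
s=env.read_state(); print(np.round(s["joint_positions"],1),np.round(s["position"],3),s["opening"],s["clock"])
for k in (2,3):
  c=np.array([*tr(CAR,CY,*SEATS[k]),0.025])
  for t in (10,16):
    for y in (90,-90):
      R,e=seat_rot(t,y); z=R.apply([0,0,1])
      print(k,t,y,[None if (q:=env.inverse_kinematics(list(c+z*.006+[0,0,.004]-z*d),e)) is None else np.round(q,0).tolist() for d in (.086,.05,0)])
```

```text
[ 46.1  12.3 -44.3  27.1 -23.6 -65.3] [0.473 0.206 0.105] 0.18275476725355225 30.575
2 10 90 [[45.0, 15.0, -34.0, 11.0, -34.0, 131.0], [44.0, 19.0, -36.0, 13.0, -28.0, 130.0], [43.0, 24.0, -39.0, 18.0, -20.0, 125.0]]
2 10 -90 [[45.0, 15.0, -34.0, 11.0, -34.0, -49.0], [44.0, 19.0, -36.0, 13.0, -28.0, -50.0], [43.0, 24.0, -39.0, 18.0, -20.0, -55.0]]
2 16 90 [[46.0, 12.0, -44.0, 27.0, -24.0, 115.0], [43.0, 16.0, -48.0, 37.0, -16.0, 107.0], None]
2 16 -90 [[46.0, 12.0, -44.0, 27.0, -24.0, -65.0], [43.0, 16.0, -48.0, 37.0, -16.0, -73.0], None]
3 10 90 [[54.0, 19.0, -28.0, 13.0, -37.0, 121.0], [53.0, 22.0, -30.0, 14.0, -32.0, 120.0], [52.0, 27.0, -33.0, 18.0, -25.0, 117.0]]
3 10 -90 [[54.0, 19.0, -28.0, 13.0, -37.0, -59.0], [53.0, 22.0, -30.0, 14.0, -32.0, -60.0], [52.0, 27.0, -33.0, 18.0, -25.0, -63.0]]
3 16 90 [[56.0, 17.0, -38.0, 27.0, -28.0, 106.0], [54.0, 20.0, -41.0, 34.0, -22.0, 101.0], [47.0, 25.0, -46.0, 58.0, -13.0, 82.0]]
3 16 -90 [[56.0, 17.0, -38.0, 27.0, -28.0, -74.0], [54.0, 20.0, -41.0, 34.0, -22.0, -79.0], [47.0, 25.0, -46.0, 58.0, -13.0, -98.0]]
```

Run:
```python
from h import *
r=load("r2")
for z in (.135,.11): 
  w=ray(r,[(284,196),(342,190)],z)[:,:2]; a=np.radians(SY); R=np.array([[np.cos(a),np.sin(a)],[-np.sin(a),np.cos(a)]])
  print(z,(w-STAND)@R.T)
for k in (2,3):
  c=np.array([*tr(CAR,CY,SEATS[k][0]-.002,SEATS[k][1]),0.025])
  for t in (12,13,14,15):
      R,e=seat_rot(t,-90); z=R.apply([0,0,1])
      print(k,t,[None if (q:=env.inverse_kinematics(list(c+z*.006+[0,0,.002]-z*d),e)) is None else np.round(q,0).tolist() for d in (.05,0)])
```

```text
0.135 [[ 0.04358526  0.02657483]
 [ 0.04138011 -0.02714489]]
0.11 [[ 0.0396328   0.02943895]
 [ 0.03726857 -0.02815627]]
2 12 [[44.0, 18.0, -40.0, 19.0, -24.0, -56.0], [42.0, 23.0, -44.0, 30.0, -15.0, -65.0]]
2 13 [[45.0, 17.0, -42.0, 22.0, -22.0, -60.0], [40.0, 23.0, -48.0, 40.0, -12.0, -74.0]]
2 14 [[44.0, 17.0, -44.0, 26.0, -20.0, -64.0], None]
2 15 [[44.0, 17.0, -46.0, 32.0, -18.0, -69.0], None]
3 12 [[54.0, 22.0, -34.0, 19.0, -28.0, -66.0], [52.0, 26.0, -37.0, 26.0, -20.0, -71.0]]
3 13 [[54.0, 21.0, -35.0, 22.0, -27.0, -69.0], [52.0, 26.0, -39.0, 32.0, -18.0, -76.0]]
3 14 [[54.0, 21.0, -37.0, 26.0, -25.0, -72.0], [51.0, 26.0, -42.0, 39.0, -16.0, -83.0]]
3 15 [[54.0, 21.0, -39.0, 30.0, -23.0, -76.0], [49.0, 25.0, -45.0, 48.0, -14.0, -91.0]]
```

```bash
sed -i 's/    t=16 if k>=2 else 0/    t={2:12,3:13}.get(k,0)/; s/c=np.array(\[\*tr(CAR,CY,\*SEATS\[k\]),0.025\])/c=np.array([*tr(CAR,CY,SEATS[k][0]-(.003 if k>=2 else 0),SEATS[k][1]),0.025])/; s/env.move_straight(list(c+z\*h+\[0,0,0.004\]),rate=0.12)/print("hit0",env.move_straight(list(c+z*h+[0,0,0.004]),rate=0.07,force_limit=6))/; s/env.move_straight(list(up),rate=0.15); return True/env.move_straight(list(up),rate=0.08); return True/' h.py
python3 - <<'E'
from h import *
place(2); s=env.read_state(); print(s["force"],s["clock"])
for k in (3,1):
    f,T=look(); T.sort(key=lambda t:-t[0][0]); print([np.round(t[0],3) for t in T])
    if not T: break
    if not (pick(*T[0][:2]) and place(k)): print("problem",k); break
f,T=look(); print("left",len(T))
p=[0.415,0.26,0.2]; env.goto(p,rot(0)); f=env.grab_frame("wrist"); save(f,"p2")
cv2.imwrite("pics/p2o.png",cv2.resize(f["image"][60:260,170:470],None,fx=2.5,fy=2.5)); print(env.read_state()["clock"])
E
```

```text
hit0 False
place 2 hit True z 0.0028 open 0.176
[-0.53010203 -0.17430731  0.10370632] 34.2917
[array([0.499, 0.01 ]), array([ 0.431, -0.013])]
pick hit False open 0.184 ff 25.0
hit0 False
place 3 hit True z 0.0025 open 0.184
[array([ 0.431, -0.014])]
pick hit False open 0.181 ff 25.0
hit0 False
place 1 hit True z 0.0022 open 0.179
left 0
59.3917
```

View pics/p2o.png

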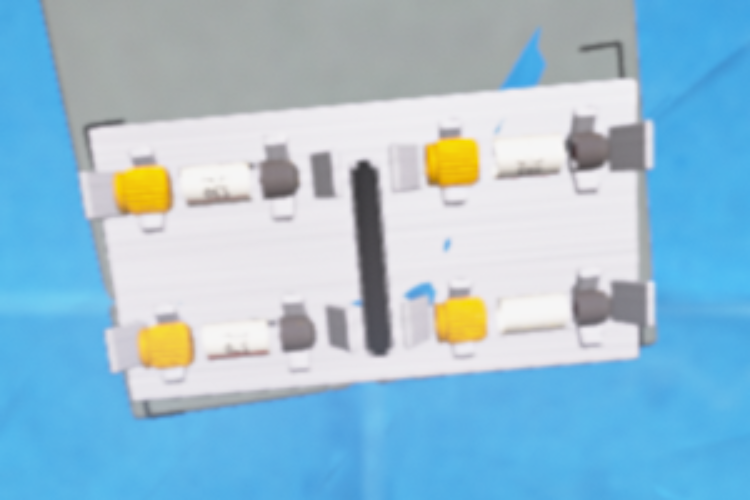

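Run:
```python
from h import *
xy=tr(STAND,SY,.1005,0); y=best([*xy,.28],SY+90); R=rot(y); print(y)
env.gripper_to(1.0,15); env.goto([*xy,.30],R)
f=env.grab_frame("top"); save(f,"tp"); f=env.grab_frame("wrist"); save(f,"tw")
print("hit",env.move_straight([*xy,.156],rate=.12,force_limit=8))
env.gripper_to(0.0,15); env.dwell(0.5); s=env.read_state(); print("open",s["opening"],s["opening"]*87,s["force"],s["finger_force"])
env.gripper_to(1.0); env.dwell(0.4); s=env.read_state(); print(s["force"],s["opening"])
env.move_straight([*xy,.30],rate=.15); print(env.read_state()["clock"])
```

```text
-81.80000000000001
hit False
open 0.5814722725876829 50.58808771512841 [-0.15763629 -0.82667265  5.70234961] 15.873844380257651
[0.33422173 0.1994052  0.22167388] 1.0040612532541182
66.725
```

Run:
```python
from h import *
xy=tr(STAND,SY,.1005,0); R=rot(best([*xy,.28],SY+90))
print("hit",env.move_straight([*xy,.165],R,rate=.12,force_limit=8))
env.gripper_to(0.0,30); env.dwell(0.5); s=env.read_state(); print("open",s["opening"]*87,s["force"],s["finger_force"])
f=env.grab_frame("scene"); save(f,"sq")
env.gripper_to(1.0); env.dwell(0.4)
env.move_straight([*xy,.30],rate=.15)
p=[0.415,0.26,0.2]; env.goto(p,rot(0)); f=env.grab_frame("wrist"); save(f,"p3")
im=f["image"]; cv2.imwrite("pics/p3o.png",np.hstack([cv2.resize(im[:260,170:470],(450,390))])); print(env.read_state()["clock"])
m=((im.max(2)<75)).astype(np.uint8); m[:110]=0;m[215:]=0;m[:,:295]=0;m[:,345:]=0
q=np.argwhere(cv2.morphologyEx(m,cv2.MORPH_OPEN,np.ones((3,3))))[:,::-1]; w=ray(f,q,.068)[:,:2]; print(q.min(0),q.max(0),w.min(0),w.max(0))
```

```text
hit False
open 47.25899566784097 [ 4.98938727 -0.1324291   0.44149928] 30.5802418012172
72.8167
[313 126] [323 176] [0.45533807 0.25614331] [0.49259804 0.26374171]
```

View pics/p3o.png

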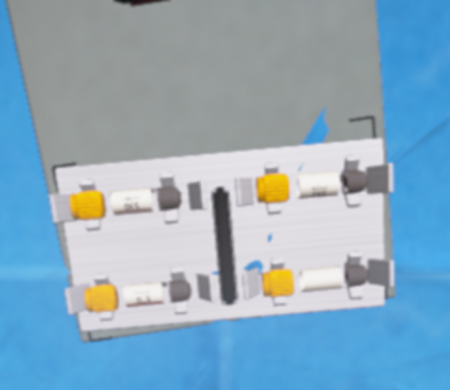

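```bash
cat >> h.py <<'E'
HX,HZ=0.070,0.060
R0,A0=np.hypot(.220,.054),np.degrees(np.arctan2(.054,.220))
def bar(phi,dx=0,h=0.014):
    a=np.radians(A0+phi); xy=tr(INC,IY,HX-R0*np.cos(a)+dx,0); return [*xy,HZ+R0*np.sin(a)-h]
E
python3 - <<'E'
from h import *
for yb in (IY+90,IY-90):
    print(yb,[None if (q:=env.inverse_kinematics(bar(p),rot(yb))) is None else np.round(q,0).tolist() for p in (0,30,60,81)])
y=best(bar(0),IY+90); R=rot(y); b=bar(0); print(y,b)
env.gripper_to(0.5,20); env.goto([*b[:2],.25],R)
print("hit",env.move_straight(b,rate=.12,force_limit=8))
env.gripper_to(0.0,20); s=env.read_state(); print("open mm",s["opening"]*87,s["force"])
if s["opening"]*87>8:
    for p in list(range(6,80,6))+[81]:
        env.move_straight(bar(p),rate=.12); s=env.read_state()
        print(p,np.round(s["force"],1),round(s["opening"]*87,1))
        if np.linalg.norm(s["force"])>30: print("STOP"); break
print(s["clock"])
E
```

```text
81.6 [[-12.0, 13.0, -33.0, 0.0, -44.0, -176.0], [-12.0, 11.0, -18.0, 0.0, -61.0, -176.0], [-11.0, 18.0, 0.0, 0.0, -72.0, -177.0], [-11.0, 26.0, 13.0, 0.0, -78.0, -177.0]]
-98.4 [[-12.0, 13.0, -33.0, 0.0, -44.0, 4.0], [-12.0, 11.0, -18.0, 0.0, -61.0, 4.0], [-11.0, 18.0, 0.0, 0.0, -72.0, 3.0], [-11.0, 26.0, 13.0, 0.0, -78.0, 3.0]]
-98.39999999999998 [np.float64(0.3786091500555518), np.float64(-0.24708754571563826), np.float64(0.09999999999999999)]
hit False
open mm 11.228133948508065 [-1.27384218  0.3838875   3.17164712]
6 [-0.5 -1.9 -3.1] 11.2
12 [-3.  -1.4 -2.3] 11.2
18 [-5.8 -2.2  0.5] 11.3
24 [-7.5 -0.8  2.3] 11.2
30 [-10.    0.8   5.3] 11.3
36 [-9.8  1.1  8.7] 11.1
42 [-8.1  0.   9.9] 11.3
48 [-5.8  0.9  8.9] 11.2
54 [-3.8  0.   6.7] 11.0
60 [-1.  -3.4  5.7] 10.9
66 [-0.9 -4.   4.8] 11.1
72 [-0.2 -4.8  2.4] 11.1
78 [ 0.3 -5.5  1.7] 11.1
81 [ 1.6 -5.8  1.2] 11.1
82.5083
```

Hood is up. Release, check, then fetch the carrier.

Run:
```python
from h import *
s=env.read_state(); p=s["position"]
env.gripper_to(0.35); env.dwell(.3); env.move_straight([p[0],p[1],p[2]+.07],rate=.12)
q=[.42,0,.40]; env.goto(q,rot(0) )
f=env.grab_frame("scene"); save(f,"ho")
p=[0.415,0.26,0.2]; env.goto(p,rot(0)); f2=env.grab_frame("wrist")
print(env.read_state()["clock"])
cv2.imwrite("pics/hoo.png",np.hstack([cv2.resize(f["image"][180:460,330:610],(400,400)),cv2.resize(f2["image"][:260,170:470],(400,400))]))
```

```text
86.8583
```

View pics/hoo.png

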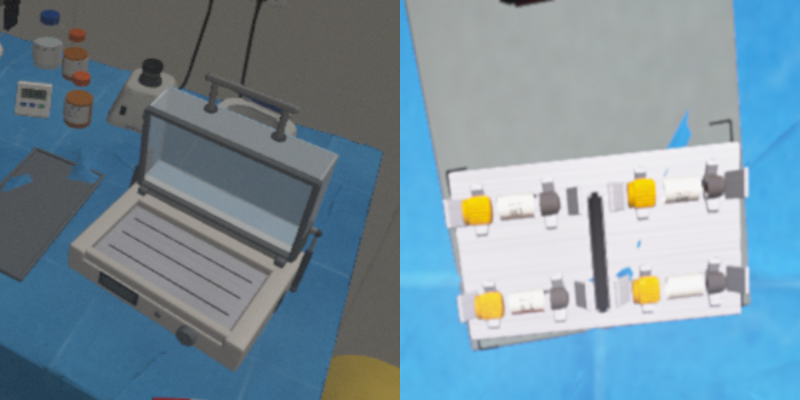

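Run:
```python
from h import *
H=.030
Rc=rot(180+CY-360); Ri=rot(180+IY)
mid=rot(-179.0)
c=lambda z:[*CAR,z+H]
env.gripper_to(0.35,50); env.goto(c(.12),Rc)
print("hit",env.move_straight(c(.006),rate=.12,force_limit=6))
env.gripper_to(0.0,50); s=env.read_state(); print("open mm",s["opening"]*87,s["finger_force"])
env.move_straight(c(.035),rate=.06); s=env.read_state(); print("lift",s["opening"]*87,np.round(s["force"],1))
w=[.49,.04]
env.move_straight([*w,.035+H],mid,rate=.12); s=env.read_state(); print("mid",s["opening"]*87,np.round(s["force"],1),np.round(s["tool_rot"],1),s["clock"])
f=env.grab_frame("scene"); save(f,"cm"); f=env.grab_frame("top"); save(f,"cmt")
cv2.imwrite("pics/cm.png",np.hstack([load and cv2.resize(cv2.imread("pics/cm.png")[150:400,200:500],(480,400)),cv2.resize(f["image"][180:330,290:440],(320,400))]))
```

```text
hit False
open mm 8.659461850771125 49.99928564764559
lift 8.65182225956221 [-0.2  0.7 -3.5]
mid 8.638368120641072 [ 0.1  0.4 -4.1] [ 180.    0. -179.] 93.8333
```

View pics/cm.png

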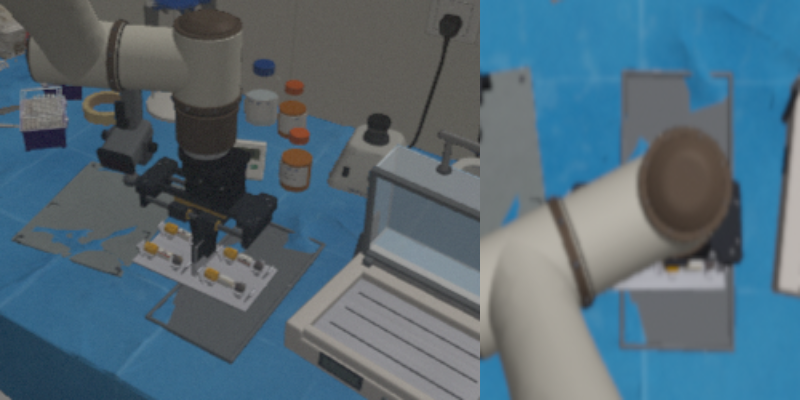

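Run:
```python
from h import *
H=.030; Ri=rot(180+IY); w=[.49,.04]; d=tr(INC,IY,-.006,0)
env.move_straight([*w,.095+H],rate=.1)
print("a",env.move_straight([*d,.095+H],Ri,rate=.12,force_limit=15)); s=env.read_state(); print(s["opening"]*87,np.round(s["force"],1),np.round(s["position"]-[*d,0],4))
print("b",env.move_straight([*d,.050+H],rate=.08,force_limit=8))
print("c",env.move_straight([*d,.043+H],rate=.02,force_limit=4)); s=env.read_state(); print(s["opening"]*87,np.round(s["force"],1),np.round(s["position"],4))
f=env.grab_frame("top"); save(f,"dn")
print(s["clock"])
```

```text
a False
8.67993585756296 [ 0.3  0.4 -3.8] [0.     0.0003 0.1251]
b True
c True
8.382815559823904 [-0.5 -0.9  3.1] [ 0.5189 -0.2675  0.0842]
98.1167
```

Run:
```python
from h import *
f=env.grab_frame("scene"); t=env.grab_frame("top"); s=env.read_state(); print(np.round(s["force"],1),np.round(s["wrist_torque"],2),np.round(s["position"],4))
cv2.imwrite("pics/b1.png",np.hstack([cv2.resize(f["image"][220:460,350:570],(440,480)),cv2.resize(t["image"][190:330,415:560],(350,480))]))
```

```text
[-0.6  0.8  4.1] [ 0.03 -0.19 -0.05] [ 0.5188 -0.2675  0.084 ]
```

View pics/b1.png

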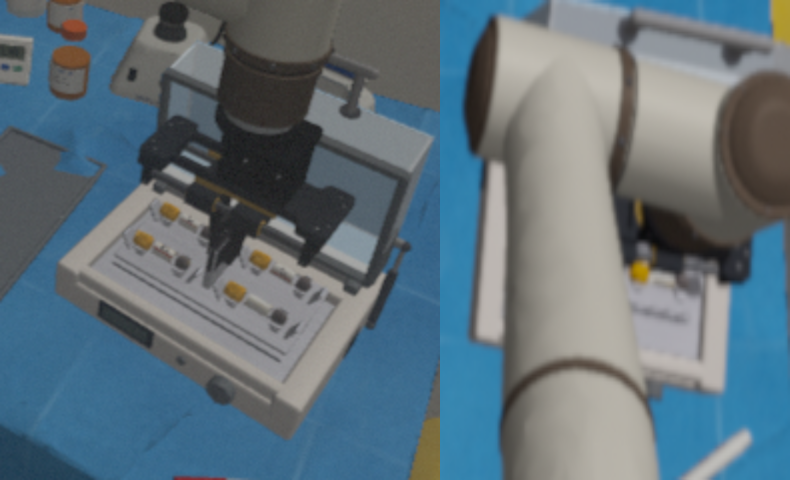

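Run:
```python
from h import *
a=np.radians(IY); M=np.array([[np.cos(a),np.sin(a)],[-np.sin(a),np.cos(a)]])
f=load("ho"); px=np.array([(90,243),(228,325),(140,195),(270,262),(70,255),(235,363)])/1.4286+[330,180]
for z in (.057,.045): print(z,np.round((ray(f,px,z)[:,:2]-INC)@M.T*1000,1).tolist())
# detect recess in 'ho': intensity profiles along incubator x at several y
im=cv2.GaussianBlur(cv2.cvtColor(cv2.imread("pics/ho.png"),cv2.COLOR_BGR2GRAY),(3,3),0)
xs=np.arange(-112,80,4)/1000
for y in (-.08,-.04,.04,.08):
    P=np.array([[*tr(INC,IY,x,y),.057] for x in xs]); q=proj(f,P)
    print(y,[(int(x*1000),int(im[int(round(v)),int(round(u))])) for x,(u,v) in zip(xs,q)])
# network on the present view
g=env.grab_frame("scene")
for t in ("carrier","incubator","tube0_mid","carrier_web"):
    for r in env.search_frame(g,t): print(t,np.round(r["xyz"],3),round(r["score"],2))
save(g,"now")
px=np.array([(95,258),(290,365),(345,300),(140,205),(60,265),(285,430)])/2.0+[350,220]
for z in (.045,.058): print(z,np.round((ray(g,px,z)[:,:2]-INC)@M.T*1000,1).tolist())
```

```text
0.057 [[-85.7, 109.5], [-85.0, -105.8], [55.1, 108.2], [56.8, -104.1], [-124.7, 117.9], [-131.8, -136.3]]
0.045 [[-75.6, 115.0], [-74.9, -103.8], [67.6, 113.8], [69.3, -102.0], [-115.2, 123.6], [-122.4, -134.8]]
-0.08 [(-112, 94), (-108, 97), (-104, 117), (-100, 143), (-96, 154), (-92, 151), (-88, 145), (-84, 142), (-80, 142), (-76, 141), (-72, 125), (-68, 118), (-64, 140), (-60, 142), (-56, 144), (-52, 143), (-48, 143), (-44, 143), (-40, 141), (-36, 120), (-32, 111), (-28, 138), (-24, 143), (-20, 145), (-16, 144), (-12, 142), (-8, 143), (-4, 143), (0, 112), (4, 110), (8, 138), (12, 143), (16, 143), (20, 144), (24, 144), (28, 129), (32, 102), (36, 96), (40, 102), (44, 128), (48, 150), (52, 154), (56, 154), (60, 154), (64, 146), (68, 84), (72, 75), (76, 69)]
-0.04 [(-112, 94), (-108, 94), (-104, 123), (-100, 147), (-96, 154), (-92, 148), (-88, 141), (-84, 140), (-80, 140), (-76, 136), (-72, 109), (-68, 113), (-64, 138), (-60, 141), (-56, 142), (-52, 142), (-48, 141), (-44, 142), (-40, 141), (-36, 115), (-32, 111), (-28, 137), (-24, 141), (-20, 142), (-16, 142), (-12, 140), (-8, 142), 
[... 995 characters left out ...]
, 139), (-40, 138), (-36, 129), (-32, 108), (-28, 126), (-24, 139), (-20, 141), (-16, 139), (-12, 138), (-8, 137), (-4, 137), (0, 123), (4, 107), (8, 128), (12, 137), (16, 138), (20, 138), (24, 136), (28, 126), (32, 118), (36, 98), (40, 97), (44, 114), (48, 142), (52, 151), (56, 152), (60, 151), (64, 129), (68, 88), (72, 74), (76, 68)]
carrier [ 0.504 -0.276  0.06 ] 0.6
incubator [ 0.561 -0.324  0.055] 0.91
tube0_mid [ 0.479 -0.314  0.078] 0.67
carrier_web [ 0.503 -0.274  0.056] 0.75
0.045 [[-66.4, 109.6], [-57.3, -106.5], [56.7, -114.4], [37.5, 117.0], [-100.0, 131.8], [-126.5, -133.0]]
0.058 [[-77.5, 103.6], [-68.6, -108.6], [43.4, -116.4], [24.5, 111.0], [-110.5, 125.5], [-136.6, -134.6]]
```

Run:
```python
from h import *
H=.030; d=tr(INC,IY,-.020,0.001); p=env.read_state()["position"]
env.move_straight([p[0],p[1],.068+H],rate=.06)
env.move_straight([*d,.068+H],rate=.06); env.dwell(.2)
f=env.grab_frame("scene"); save(f,"lv"); s=env.read_state(); print(s["opening"]*87,np.round(s["force"],1),np.round(s["wrist_torque"],2))
print("b",env.move_straight([*d,.048+H],rate=.04,force_limit=8)); print(np.round(env.read_state()["position"][2]-H,4))
print("c",env.move_straight([*d,.042+H],rate=.02,force_limit=3)); s=env.read_state(); print(s["opening"]*87,np.round(s["force"],1),np.round(s["position"][2]-H,4),np.round(s["wrist_torque"],2),s["clock"])
```

```text
8.467186715957599 [-0.6  0.  -4. ] [-0.04 -0.04 -0.03]
b False
0.0478
c True
8.816125694374103 [ 1.  -0.2  4.7] 0.0471 [ 0.07  0.04 -0.04] 100.3667
```

Run:
```python
from h import *
d=tr(INC,IY,-.020,0.001); H=.03
env.gripper_to(0.2,50); env.dwell(.3); env.gripper_to(0.32); 
print("up",env.move_straight([*d,.16],rate=.08,force_limit=8))
p=tr(INC,IY,-.06,0); env.goto([*tr(INC,IY,-.0,0),.27],rot(180+IY)); 
w=env.grab_frame("wrist"); save(w,"fin"); 
env.goto([.40,.0,.35],rot(180)); f=env.grab_frame("scene"); save(f,"fs"); print(env.read_state()["clock"])
a=np.radians(IY); M=np.array([[np.cos(a),np.sin(a)],[-np.sin(a),np.cos(a)]])
for im in (w,f):
    print("--")
    for m,an,dm,e in tubes(im,.064,(.40,.62,-.40,-.14)): print(np.round(M@(m-INC)*1000,1),round(an-IY,1),round(dm,4),round(e,4))
    for r in env.trace(im,"carrier")[:2]:
        mk=r["mask"].astype(np.uint8); c=max(cv2.findContours(mk,0,2)[0],key=cv2.contourArea)[:,0]
        x=((ray(im,c,.049)[:,:2]-INC)@M.T*1000).astype(np.float32); print("carrier",round(r["score"],2),cv2.minAreaRect(x))
```

```text
up False
104.7083
--
[-22.3 -36.7] -16.5 0.1413 0.0077
[-20.8  75.4] -3.4 0.1367 0.0071
[ 30.5 -40.8] -26.1 0.0903 0.0079
[33.5 74.4] -5.6 0.0824 0.0072
carrier 0.79 ((-18.820819854736328, -0.4740142822265625), (204.52662658691406, 99.50473022460938), 89.97418212890625)
carrier 0.35 ((-43.94389343261719, 52.2535400390625), (25.798551559448242, 12.749687194824219), 89.97602081298828)
--
carrier 0.7 ((-0.7138900756835938, 1.8266448974609375), (201.0655975341797, 141.6312713623047), 89.81814575195312)
```

Run:
```python
from h import *
def caps(f,n,z,o,yaw):
    im=cv2.imread(f"pics/{n}.png"); H,S,V=cv2.split(cv2.cvtColor(im,cv2.COLOR_BGR2HSV))
    m=cv2.morphologyEx(((H>8)&(H<32)&(S>130)&(V>90)).astype(np.uint8),cv2.MORPH_OPEN,np.ones((3,3)))
    k,l,s,c=cv2.connectedComponentsWithStats(m); a=np.radians(yaw); M=np.array([[np.cos(a),np.sin(a)],[-np.sin(a),np.cos(a)]])
    r=[(M@(ray(f,c[i],z)[0][:2]-o)*1000) for i in range(1,k) if s[i,4]>60]
    return [np.round(x,1).tolist() for x in r if abs(x[0])<60 and abs(x[1])<110]
print(sorted(caps(load("p3"),"p3",.025,CAR,CY)))
print(sorted(caps(load("fin"),"fin",.064,tr(INC,IY,-.020,.001),IY)))
print(sorted(caps(load("fs"),"fs",.064,tr(INC,IY,-.020,.001),IY)))
```

```text
[[-27.7, 77.1], [-27.5, -29.5], [26.8, 77.4], [26.9, -29.8]]
[[-25.2, -30.9], [-25.1, 75.8], [29.3, -31.5], [29.4, 75.8]]
[]
```

Run:
```python
from h import *
R=rot(IY-90); b=bar(82.5)
env.gripper_to(0.4,20); env.goto([*b[:2],b[2]+.08],R)
print("hit",env.move_straight(b,rate=.1,force_limit=8))
env.gripper_to(0.0,20); s=env.read_state(); print("open mm",s["opening"]*87,np.round(s["force"],1))
if s["opening"]*87>8:
    for p in list(range(77,0,-6))+[1,-.5]:
        env.move_straight(bar(p),rate=.12); s=env.read_state()
        print(p,np.round(s["force"],1),round(s["opening"]*87,1))
        if np.linalg.norm(s["force"])>30: print("STOP"); break
print(s["clock"])
```

```text
hit False
open mm 11.20340329679737 [ 2.8 -0.2  1.1]
77 [2.6 1.  2.7] 11.3
71 [2.1 3.2 5. ] 11.4
65 [1.2 4.2 5.8] 11.3
59 [-0.2  4.3  4.8] 11.4
53 [-0.8  5.4  2.9] 11.0
47 [-0.1  5.9  1.6] 11.4
41 [0.6 6.5 0.5] 11.6
35 [ 0.7  6.4 -0.3] 11.1
29 [ 0.3  7.2 -0.3] 11.3
23 [-0.1  7.6 -0.5] 11.0
17 [ 0.   7.  -0.8] 11.7
11 [-0.1  7.6 -1.1] 10.9
5 [-1.2  6.8 -2.2] 11.0
1 [-1.8  6.6 -1.1] 11.6
-0.5 [-2.   5.8 -1.6] 10.8
113.6
```

Run:
```python
from h import *
b=bar(0); R=rot(IY-90)
env.gripper_to(0.4,20); env.dwell(.5); env.move_straight([*b[:2],.17],R,rate=.1)
env.gripper_to(0.0); print("touch",env.move_straight([*b[:2],.112],rate=.03,force_limit=8)); s=env.read_state(); print(np.round(s["position"],4),np.round(s["force"],1))
env.move_straight([*b[:2],.2],rate=.1); env.goto([.46,-.26,.24],rot(180)); f=env.grab_frame("wrist"); save(f,"end")
a=cv2.imread("pics/i2.png")[80:215,130:500]; e=f["image"][80:215,130:500]
print("diff to shut picture",np.abs(a.astype(int)-e).mean(), env.read_state()["clock"])
```

```text
touch True
[ 0.3786 -0.2471  0.1202] [-1.1  1.9  5.6]
diff to shut picture 6.6312579245912575 120.35
```

```bash
python3 -c "
from workcell import env
print(env.close_job())"
```

```text
the job is handed in; nothing more can be done
None
```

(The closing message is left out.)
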